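# Find the rocking jar lid and seat it

## Task

One of the four identical lids on the coffee sample jars is not seated and rocks. Press lightly near the edges of the lids with the shut fingertips until you find the one that tips under the finger, then press that lid firmly on its middle until it is fully home and level on its jar. Do not lift or carry anything, leave the other lids in place and the things round the jars undisturbed.

Things in the scene. Friction and masses are not known exactly. Their poses are not given: they have to be found in the camera images.
- lid_a: clear round jar lid, 76 mm across, 12 mm high, about 55 g. Origin: centre of its underside, 12 mm below its flat top; z is its axis, up. It lies on a glass sample jar (73 mm across, 80 mm tall) held fast in a fixed cork coaster 84 mm across; the coasters differ in height by up to 5 mm, so the tops of seated lids stand 95 to 100 mm above the worktop.
- lid_b: clear round jar lid, 76 mm across, 12 mm high, about 55 g. Origin: centre of its underside, 12 mm below its flat top; z is its axis, up. Any of the four may be the unseated one. It lies level, 4 mm high; 1 to 5 N pressed 25 to 32 mm from its centre tips it 0.1 to 0.17 rad, till its edge meets the jar; let go, it falls back level. Such light pressing does not seat it.
- lid_c: clear round jar lid, 76 mm across, 12 mm high, about 55 g. Origin: centre of its underside, 12 mm below its flat top; z is its axis, up. Seating an unseated lid takes a straight push of 12 to 20 N on its middle: it sinks 4 mm and stops hard on the jar's rim, and stays. A seated lid stays level wherever it is pressed.
- lid_d: clear round jar lid, 76 mm across, 12 mm high, about 55 g. Origin: centre of its underside, 12 mm below its flat top; z is its axis, up. The four jars stand in any order, and what is said of one lid here holds for all four.
- tasting_cup: stoneware tasting cup, 68 mm across, 62 mm tall, among the jars; a loose bystander, to be left alone. Origin: centre of its underside.
- dosing_cup: steel dosing cup, 54 mm across, 69 mm tall, among the jars; a loose bystander, to be left alone. Origin: centre of its underside.
- tamper: coffee tamper with a wooden handle, 58 mm across, 86 mm tall, among the jars; a loose bystander, to be left alone. Origin: centre of its underside.

How it is judged (in metres and radians):
On the way, in this order (a step that is already met when the one before it is completed fails the run):
1. the unseated lid tips under the finger (((angle between lid_a's own z axis and vertical above 0.04 rad and contact force between the fingers and lid_a above 0.2 N) or (angle between lid_b's own z axis and vertical above 0.04 rad and contact force between the fingers and lid_b above 0.2 N) or (angle between lid_c's own z axis and vertical above 0.04 rad and contact force between the fingers and lid_c above 0.2 N) or (angle between lid_d's own z axis and vertical above 0.04 rad and contact force between the fingers and lid_d above 0.2 N))), for 0.1 s.
2. that lid is pressed down home and level (only the unseated lid can sink; in its jar's neck a lid has under 2 mm of sideways play) (((distance of lid_a from where it was at the start of the episode above 0.0032 m and angle between lid_a's own z axis and vertical below 0.03 rad) or (distance of lid_b from where it was at the start of the episode above 0.0032 m and angle between lid_b's own z axis and vertical below 0.03 rad) or (distance of lid_c from where it was at the start of the episode above 0.0032 m and angle between lid_c's own z axis and vertical below 0.03 rad) or (distance of lid_d from where it was at the start of the episode above 0.0032 m and angle between lid_d's own z axis and vertical below 0.03 rad))), for 0.2 s.
At the end, for the whole second after the job is handed in: The lid that rocked has sunk onto its jar, more than 3.2 mm from where it began (the full drop is 4 mm); all four lids are within 6.5 mm of where they began, level to 0.03 rad and at rest (((distance of lid_a from where it was at the start of the episode above 0.0032 m and angle between lid_a's own z axis and vertical below 0.03 rad) or (distance of lid_b from where it was at the start of the episode above 0.0032 m and angle between lid_b's own z axis and vertical below 0.03 rad) or (distance of lid_c from where it was at the start of the episode above 0.0032 m and angle between lid_c's own z axis and vertical below 0.03 rad) or (distance of lid_d from where it was at the start of the episode above 0.0032 m and angle between lid_d's own z axis and vertical below 0.03 rad)) and distance of each of lid_a, lid_b, lid_c, lid_d from where it was at the start of the episode below 0.0065 m and angle between each of lid_a, lid_b, lid_c, lid_d's own z axis and vertical below 0.03 rad and linear speed of each of lid_a, lid_b, lid_c, lid_d below 0.01 m/s); the robot touches nothing.
It fails at once if a lid is lifted off, carried or knocked off its jar (distance of any of lid_a, lid_b, lid_c, lid_d from where it was at the start of the episode above 0.015 m).
It fails at once if a bystander is moved more than 25 mm, lifted or knocked over (distance of any of tasting_cup, dosing_cup, tamper from where it was at the start of the episode above 0.025 m or angle between any of tasting_cup, dosing_cup, tamper's own z axis and vertical above 0.6 rad).
It also fails if it takes over 51 s, if anything falls off the work surface, if the arm or the gripper's body presses on something with over 40 N, if the wrist force passes 120 N, or if a joint passes its speed limit or range.

## Robot

A 6-joint arm with a two-finger parallel gripper is mounted at the origin on a cart in front of the work surface, level with it; the furniture and walls round the work are solid. World frame = base frame: x ahead of the robot, y to its left, z up, the work surface at z = 0. Lengths are in m, angles in degrees, forces in N, time in s.
With the tool pointing down it reaches from about 0.3 to 0.875 m from the base axis. Payload 4.2 kg.
Tool frame: the origin (TCP) lies at the very end of the fingers, on their centre line; the grasp point (between the pads) lies 19 mm behind it; z points along the fingers, y is the line along which they close (so a half turn about z gives the same grasp; the last joint's range is limited). The gripper opens to 85 mm and grips with 20 to 120 N. Pads are 22 mm wide; open, the fingers measure 114 mm over their backs; the gripper's body (76 mm by 85 mm) begins 54 mm behind the grasp point. The pads swing forward as they close: fully open they stand 13 mm farther back than shut.
Start: joints at [71.849, 18.312, 89.639, -0, 72.044, -1.146], TCP at [0.168, 0.55, 0.231] pointing down, gripper open.
Joint ranges: [-177.97, 177.97], [-48.28, 115.42], [12.27, 149.76], [-77.06, 257.06], [2.81, 150.46], [-146.56, 146.56]. Speed limits (degrees/s): [147.25, 147.25, 180, 180, 180, 180].

## Interface

Orientations are given as [roll, pitch, yaw] about the fixed x, y, z axes, in that order (R = Rz(yaw) Ry(pitch) Rx(roll)).
In Python, from station import r gives the robot as it stands.
- The arm moves only by the shell command python3 -m handwheel 'ROWS' [FORCE]. ROWS is JSON, one flat list of numbers, 5 for each row, row after row: the gripper command: -1 is shut, 1 is fully open, values between are in proportion, then the shift along the tool's x, y, z in m, then the turn about the tool's z in degrees. A call has 1 to 8 rows; each row shifts and turns the commanded pose from where the row before left it, along the tool's axes as they then stand; what a row does not reach is not made up. A row lasts 1/12 s, in which the tool goes at most 41.7 mm and 7.16 degrees, less where a joint would pass 70% of its speed; a pose out of reach is approached as far as the arm can. A call is refused whole if a number of a shift passes 0.0417 or a number of a turn 7.16, either way. A call with a gripper value outside its range is refused whole. The fingers move at their own pace and stop on an object; FORCE is the grip in N (left out, the last holds). Time passes only in rows, so rows that do not move let the fingers close. It gives the time, the measured TCP pose, the force, the opening and the grip force at its end, in the units of the state.
- r.get_obs(): the state, without advancing time (a new reading comes with each control period).
- r.capture(name): name is "scene" or "top" or "wrist"; returns a dict with "img" (384x512x3 uint8, blue, green, red), "vertical_fov" (degrees; the focal length in pixels is half the picture's height over the tangent of half this angle, whatever the lens; pixels are square), "cx", "cy" (the principal point, pixels), "k1" (the pictures are not rectified: a ray, as slopes to the right and down, at radius r is drawn at 1 + k1 r^2 times it, then the intrinsics apply), "rvec" (rotation vector, rad) and "tvec" (3), from world to camera coordinates, as OpenCV has them. Camera axes: x right, y down, z forward; pixel columns grow to the right and rows downward; lengths in m; the calibration is good to about 2 mm. A picture is of the moment at which its call begins. There is no depth.
- r.sign_off(): hands the job in; it is judged then, once.
Trained networks look in a picture, given as the dict that the camera call returned (one of the last four; its "shot" number tells which), for a name from the list of things; names that differ only in an ending like _2 or _b are one class to them, and where a whole thing is asked for, a point or a joint stands for the part that bears it (a point fixed in the world has none). Each returns a list of dicts, best first, with "conf" (0 to 1); they miss things now and then, are a little off and sometimes report something else, mostly with a low value. They report only what shows in the picture. A call takes as long as a camera call.
- r.boxes_of(picture, query): "bbox" ([left, top, right, bottom] in pixels, round what is visible of it).
The state is a dict: "time_s": time; "joint_pos": joint angles; "qd": joint speeds; "effort": joint torques, N m; "tcp_pos": TCP position; "orientation": TCP orientation; "force": force on the tool from outside, world axes, zero at the start; "moment": the same for the moment, N m; "gripper_width": finger opening in m; "finger_force": force on a finger pad.
Only numpy, scipy, OpenCV 4.12 (cv2) and the standard library are available. Lean on these libraries where they do the work, as an engineer would, in place of code of your own. Each camera call takes 0.05 s, during which the arm holds its last target. There are 200 camera calls.

## Working session

There is one attempt and no reset: what is moved stays moved. The work goes in short steps, Python scripts to look and compute and a shell command to move; the robot and the scene stay as the last step left them, time stands still between calls to the robot, and variables do not carry over. Pictures are saved under pics/ and viewed, at most 10 in all, crops included, and the job is handed in when it is done.

```bash
mkdir -p pics
cat > h.py <<'E'
import numpy as np, cv2
from station import r
def K(c):
    f=c["img"].shape[0]/2/np.tan(np.radians(c["vertical_fov"])/2)
    return np.array([[f,0,c["cx"]],[0,f,c["cy"]],[0,0,1]]), np.array([c["k1"],0,0,0,0.])
def p2w(c,uv,z):
    k,d=K(c); R=cv2.Rodrigues(np.array(c["rvec"],float))[0]; t=np.array(c["tvec"],float).ravel()
    # exact inverse of the one-term model
    n=cv2.undistortPointsIter(np.array([[uv]],float),k,d,None,None,(3,100,1e-10)).ravel()
    ray=R.T@np.array([n[0],n[1],1]); o=-R.T@t
    return o+ray*(z-o[2])/ray[2]
def w2p(c,P):
    k,d=K(c); return cv2.projectPoints(np.array(P,float).reshape(-1,3),np.array(c["rvec"],float),np.array(c["tvec"],float),k,d)[0].reshape(-1,2)
E
python3 - <<'E'
from h import *
np.set_printoptions(precision=4,suppress=True)
o=r.get_obs(); print(o)
for n in("top","scene"):
    c=r.capture(n); cv2.imwrite(f"pics/{n}0.png",c["img"])
    R=cv2.Rodrigues(np.array(c["rvec"],float))[0]; print(n,-R.T@np.array(c["tvec"]).ravel(),c["k1"],c["vertical_fov"])
    for q in("lid_a","tasting_cup","dosing_cup","tamper"):
        for b in r.boxes_of(c,q):
            l,t,rr,bb=b["bbox"]; z=.098 if q=="lid_a" else .065
            print(n,q,round(b["conf"],2),np.round(b["bbox"]),p2w(c,((l+rr)/2,(t+bb)/2),z))
E
```

```text
{'time_s': 0.0, 'joint_pos': array([71.8495, 18.3522, 89.7074,  0.0004, 72.0433, -1.1486]), 'qd': array([-0.1367, -0.0068, -0.0724, -0.0127,  0.0162,  0.0101]), 'effort': array([ -0.0005, -41.5519, -23.4164,  -0.    ,   0.0083,  -0.    ]), 'tcp_pos': array([0.168 , 0.5494, 0.2305]), 'orientation': array([-179.8971,   -0.0024,  162.998 ]), 'force': array([ 0.1215,  0.0162, -0.5127]), 'moment': array([0.0002, 0.0244, 0.0082]), 'finger_force': 0.0, 'gripper_width': 0.08546244106011697}
top [ 0.2727 -0.0056  1.457 ] -0.018118599321768323 43.72803452263658
top lid_a 0.89 [330. 158. 355. 184.] [ 0.544  -0.2407  0.098 ]
top lid_a 0.62 [149. 191. 174. 219.] [0.432  0.2759 0.098 ]
top lid_a 0.62 [212. 151. 235. 178.] [0.5559 0.1045 0.098 ]
top lid_a 0.56 [274. 188. 302. 215.] [ 0.4512 -0.0847  0.098 ]
top tasting_cup 0.92 [274. 134. 296. 160.] [ 0.6202 -0.0753  0.065 ]
top dosing_cup 0.76 [217. 201. 235. 223.] [0.4196 0.0938 0.065 ]
top dosing_cup 0.56 [149. 193. 173. 221.] [0.4305 0.2852 0.065 ]
scene [ 0.09   -0.5991  0.5161] -0.0003753643388840365 57.05412462741492
scene lid_a 0.87 [231. 167. 257. 184.] [0.5589 0.1033 0.098 ]
scene lid_a 0.79 [233. 211. 267. 234.] [ 0.4432 -0.0905  0.098 ]
scene lid_a 0.74 [318. 230. 358. 253.] [ 0.5475 -0.2424  0.098 ]
scene lid_a 0.68 [294. 202. 325. 232.] [ 0.5619 -0.1455  0.098 ]
scene lid_a 0.55 [159. 162. 185. 172.] [0.4244 0.2633 0.098 ]
scene tasting_cup 0.62 [291. 199. 324. 234.] [ 0.5964 -0.1065  0.065 ]
scene dosing_cup 0.58 [196. 195. 211. 229.] [0.4064 0.0507 0.065 ]
scene tamper 0.73 [276. 268. 306. 318.] [ 0.4064 -0.2693  0.065 ]
```

Run:
```python
import cv2,numpy as np
a=cv2.imread("pics/top0.png")[120:260,120:380]; b=cv2.imread("pics/scene0.png")[140:330,140:380]
a=cv2.resize(a,None,fx=2.1,fy=2.1,interpolation=3); b=cv2.resize(b,(a.shape[1],int(b.shape[0]*a.shape[1]/b.shape[1])),interpolation=3)
b=b[:300]
cv2.imwrite("pics/v1.png",np.vstack([a,b]))
```

```text
(no output)
```

View pics/v1.png

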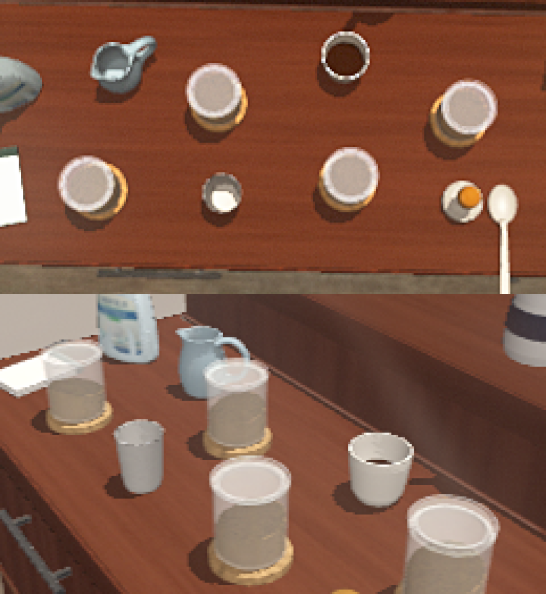

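```bash
python3 -m handwheel '[-1,0,0,0,-5.67, -1,0,0,0,-5.67, -1,0,0,0,-5.67, -1,-0.026,-0.027,0,0, -1,-0.026,-0.027,0,0, -1,-0.026,-0.027,0,0, -1,-0.026,-0.027,0,0, -1,-0.026,-0.027,0,0]' 30
python3 -m handwheel '[-1,-0.026,-0.027,0,0, -1,-0.026,-0.027,0,0, -1,-0.026,-0.027,0,0, -1,-0.026,-0.027,0,0, -1,0,0,0,0]'
python3 - <<'E'
from h import *
np.set_printoptions(precision=4,suppress=True)
o=r.get_obs(); print(o["tcp_pos"],o["orientation"],o["force"],o["gripper_width"])
c=r.capture("wrist"); cv2.imwrite("pics/w1.png",c["img"])
R=cv2.Rodrigues(np.array(c["rvec"],float))[0]; print(-R.T@np.array(c["tvec"]).ravel(),R,c["vertical_fov"])
for b in r.boxes_of(c,"lid_a"):
    l,t,rr,bb=b["bbox"]; print(round(b["conf"],2),np.round(b["bbox"]),p2w(c,((l+rr)/2,(t+bb)/2),.098))
E
```

```text
time_s: 1.17
tcp_pos: [0.299, 0.4136, 0.2315]
orientation: [180.0, 0.0, -180.0]
force: [0.6, -0.1, 0.0]
gripper_width: 0.0
finger_force: 0.0
time_s: 1.58
tcp_pos: [0.406, 0.3028, 0.2315]
orientation: [-179.9, 0.2, 179.7]
force: [-0.5, -0.1, -0.9]
gripper_width: -0.0002
finger_force: 0.0
[0.406  0.3028 0.2315] [-179.8923    0.1586  179.6757] [-0.4731 -0.117  -0.912 ] -0.0002441997405574439
[0.3314 0.3048 0.3732] [[ 0.0057  1.     -0.0005]
 [ 0.955  -0.0053  0.2965]
 [ 0.2965 -0.0021 -0.955 ]] 64.95108494631953
0.9 [196. 161. 275. 236.] [0.4277 0.2839 0.098 ]
0.63 [ 60. 278. 121. 325.] [0.5508 0.1157 0.098 ]
```

View pics/w1.png

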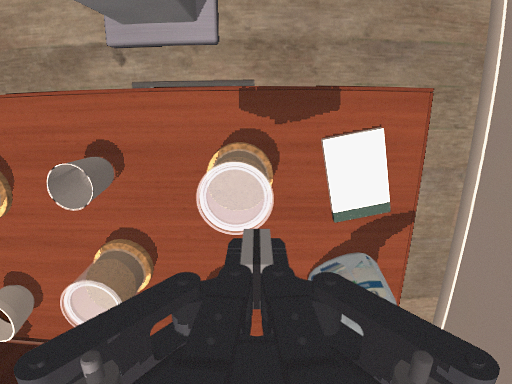

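```bash
python3 -m handwheel '[-1,-0.006,0.002,0.02,0, -1,-0.006,0.002,0.02,0, -1,-0.006,0.003,0.02,0, -1,-0.005,0.003,0.02,0, -1,0,0,0.02,0, -1,0,0,0.01,0, -1,0,0,0,0]'
cat > see.py <<'E'
from h import *
import sys
np.set_printoptions(precision=4,suppress=True)
o=r.get_obs(); print(o["time_s"],o["tcp_pos"],o["orientation"],o["force"])
c=r.capture("wrist"); cv2.imwrite(f"pics/{sys.argv[1]}.png",c["img"])
for b in r.boxes_of(c,"lid_a"):
    l,t,rr,bb=b["bbox"]; print(round(b["conf"],2),np.round(b["bbox"]),p2w(c,((l+rr)/2,(t+bb)/2),.098))
E
python3 see.py w2
```

```text
time_s: 2.27
tcp_pos: [0.423, 0.3169, 0.1191]
orientation: [-179.8, -0.3, -179.9]
force: [0.3, 0.5, 0.5]
gripper_width: 0.0
finger_force: 0.0
2.2667 [0.423  0.3169 0.1191] [-179.8404   -0.2597 -179.9012] [0.3075 0.5056 0.4865]
0.92 [  0. 340.  24. 380.] [0.5391 0.1294 0.098 ]
0.64 [134. 171. 258. 280.] [0.4224 0.2827 0.098 ]
```

View pics/w2.png

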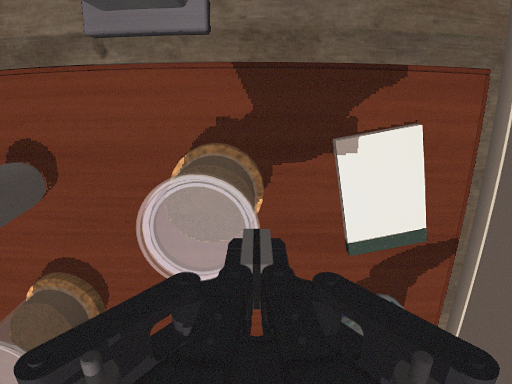

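```bash
cat > st.py <<'E'
from station import r
import numpy as np
o=r.get_obs(); print(np.round(o["tcp_pos"],4),np.round(o["force"],2),np.round(o["moment"],2))
E
python3 -m handwheel '[-1,0,-0.005,0.005,0, -1,0,0,0.006,0, -1,0,0,0,0, -1,0,0,0,0]' >/dev/null; python3 st.py
python3 -m handwheel '[-1,0,0,0.002,0, -1,0,0,0,0]' >/dev/null; python3 st.py
python3 -m handwheel '[-1,0,0,0.001,0, -1,0,0,0,0]' >/dev/null; python3 st.py
```

```text
[0.4251 0.3117 0.1105] [-0.09  0.09  0.17] [ 0.03  0.02 -0.04]
[0.4252 0.3119 0.1083] [-0.96  0.38  0.19] [-0.02 -0.01 -0.04]
[0.4252 0.3119 0.1073] [-0.29 -0.66  0.69] [-0.04  0.05  0.04]
```

```bash
python3 -m handwheel '[-1,0,0,0.003,0, -1,0,0,0,0]' >/dev/null; python3 st.py
python3 -m handwheel '[-1,0,0,0.001,0, -1,0,0,0,0]' >/dev/null; python3 st.py
python3 -m handwheel '[-1,0,0,0.001,0, -1,0,0,0,0]' >/dev/null; python3 st.py
python3 -m handwheel '[-1,0,0,0.001,0, -1,0,0,0,0]' >/dev/null; python3 st.py
```

```text
[0.425  0.3118 0.1039] [ 0.27  0.06 -0.32] [-0.04  0.03 -0.03]
[0.4251 0.3118 0.1031] [-0.32 -0.1  -0.31] [ 0.02 -0.01 -0.05]
[0.4251 0.3119 0.1022] [-0.1  -0.19 -0.39] [-0.04  0.02  0.05]
[0.4251 0.3119 0.1012] [-0.03 -1.03  0.43] [-0.01  0.05  0.01]
```

```bash
for i in 1; do python3 -m handwheel '[-1,0,0,0.001,0, -1,0,0,0,0]' >/dev/null; python3 st.py
python3 -m handwheel '[-1,0,0,0.001,0, -1,0,0,0,0]' >/dev/null; python3 st.py
python3 -m handwheel '[-1,0,0,0.001,0, -1,0,0,0,0]' >/dev/null; python3 st.py; done
```

```text
[0.4251 0.3118 0.1002] [ 0.1  -0.11 -0.98] [ 0.   -0.   -0.01]
[0.4251 0.3119 0.0992] [0.15 0.42 0.39] [ 0.02  0.02 -0.02]
[0.4251 0.3118 0.0981] [ 0.18 -0.18 -0.17] [-0.02 -0.05  0.02]
```

```bash
python3 -m handwheel '[-1,0,0,0.001,0, -1,0,0,0,0]' >/dev/null; python3 st.py
python3 -m handwheel '[-1,0,0,0.001,0, -1,0,0,0,0]' >/dev/null; python3 st.py
python3 -m handwheel '[-1,0,0,0.001,0, -1,0,0,0,0]' >/dev/null; python3 st.py
```

```text
[0.4252 0.3119 0.0972] [-0.34  0.44  0.91] [-0.01 -0.03 -0.01]
[0.4253 0.312  0.0969] [-1.34 -1.13  4.51] [-0.13  0.18 -0.04]
[0.4253 0.3121 0.0967] [-2.56 -0.84  8.73] [-0.23  0.36  0.02]
```

L1 is seated (z stays at 0.097 while the force climbs). On to the second lid.

```bash
python3 -m handwheel '[-1,0,0,-0.033,0, -1,-0.0215,-0.0285,0,0, -1,-0.0215,-0.0285,0,0, -1,-0.0215,-0.0285,0,0, -1,-0.0215,-0.0285,0,0, -1,-0.0215,-0.0285,0,0, -1,-0.0215,-0.0285,0,0, -1,0,0,0,0]' >/dev/null
python3 -m handwheel '[-1,0,0,0,0]' >/dev/null
python3 see.py w3
```

```text
5.45 [0.555  0.1394 0.128 ] [179.9887  -0.0163 179.8105] [-0.9992  0.2192 -0.107 ]
0.81 [439.   1. 512.  78.] [0.4483 0.2626 0.098 ]
0.57 [153. 170. 271. 278.] [0.5571 0.1136 0.098 ]
```

View pics/w3.png

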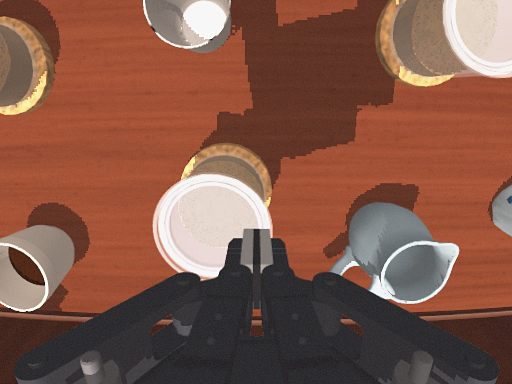

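```bash
python3 -m handwheel '[-1,-0.003,0.003,0.011,0, -1,0,0,0.011,0, -1,0,0,0,0, -1,0,0,0,0]' >/dev/null; python3 st.py
python3 -m handwheel '[-1,0,0,0.001,0, -1,0,0,0,0]' >/dev/null; python3 st.py
python3 -m handwheel '[-1,0,0,0.001,0, -1,0,0,0,0]' >/dev/null; python3 st.py
python3 -m handwheel '[-1,0,0,0.001,0, -1,0,0,0,0]' >/dev/null; python3 st.py
```

```text
[0.5559 0.1445 0.1049] [ 0.89 -0.34  0.36] [-0.01 -0.04  0.01]
[0.5571 0.1442 0.1053] [-0.39  0.03  0.45] [0.   0.   0.01]
[0.5573 0.144  0.1045] [ 0.95 -0.81  0.87] [0.06 0.03 0.  ]
[0.5572 0.1438 0.1033] [ 0.69 -0.27  0.4 ] [ 0.03 -0.02 -0.03]
```

```bash
python3 -m handwheel '[-1,0,0,0.001,0, -1,0,0,0,0]' >/dev/null; python3 st.py
python3 -m handwheel '[-1,0,0,0.001,0, -1,0,0,0,0]' >/dev/null; python3 st.py
python3 -m handwheel '[-1,0,0,0.001,0, -1,0,0,0,0]' >/dev/null; python3 st.py
```

```text
[0.5571 0.1439 0.1022] [ 0.23 -0.21 -1.09] [ 0.03  0.01 -0.04]
[0.5571 0.1439 0.1011] [ 0.3  -0.72 -0.63] [0.   0.   0.02]
[0.5571 0.1439 0.1001] [ 0.11 -0.85  1.01] [-0.01  0.01  0.  ]
```

```bash
python3 -m handwheel '[-1,0,0,0.001,0, -1,0,0,0,0]' >/dev/null; python3 st.py
python3 -m handwheel '[-1,0,0,0.001,0, -1,0,0,0,0]' >/dev/null; python3 st.py
python3 -m handwheel '[-1,0,0,0.001,0, -1,0,0,0,0]' >/dev/null; python3 st.py
```

```text
[0.5571 0.1439 0.0991] [ 0.05 -1.21  0.48] [-0.   -0.02  0.02]
[0.5573 0.144  0.0987] [-0.39 -0.73  3.27] [-0.04  0.15  0.04]
[0.5573 0.144  0.0985] [-2.7  -0.12  7.95] [-0.05  0.45 -0.04]
```

```bash
python3 -m handwheel '[-1,0,0,-0.032,0, -1,0.018,-0.032,0,0, -1,0.018,-0.032,0,0, -1,0.018,-0.032,0,0, -1,0.018,-0.032,0,0, -1,0.018,-0.032,0,0, -1,0.018,-0.032,0,0, -1,0,0,0,0]' >/dev/null
python3 -m handwheel '[-1,0,0,0,0]' >/dev/null
python3 see.py w4
```

```text
8.1333 [ 0.4485 -0.0493  0.1294] [179.9881   0.0214 179.8017] [ 0.9152  0.3921 -0.1644]
0.97 [429. 305. 504. 356.] [0.5423 0.1123 0.098 ]
0.91 [149. 164. 268. 272.] [ 0.4473 -0.0776  0.098 ]
0.64 [  0. 292.  54. 367.] [ 0.5411 -0.224   0.098 ]
0.63 [393. 128. 496. 205.] [0.4146 0.067  0.098 ]
```

View pics/w4.png

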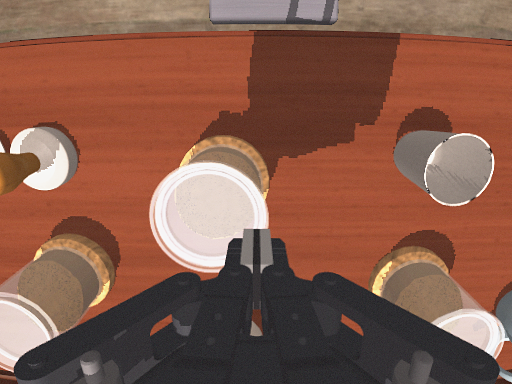

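```bash
python3 -m handwheel '[-1,0,0.001,0.012,0, -1,0,0,0.012,0, -1,0,0,0,0, -1,0,0,0,0]' >/dev/null; python3 st.py
python3 -m handwheel '[-1,0,0,0.001,0, -1,0,0,0,0]' >/dev/null; python3 st.py
python3 -m handwheel '[-1,0,0,0.001,0, -1,0,0,0,0]' >/dev/null; python3 st.py
python3 -m handwheel '[-1,0,0,0.001,0, -1,0,0,0,0]' >/dev/null; python3 st.py
```

```text
[ 0.4495 -0.0461  0.1049] [ 0.21 -0.26 -0.25] [ 0.01  0.01 -0.02]
[ 0.4499 -0.0467  0.1047] [-0.29 -1.15 -0.41] [0.04 0.   0.05]
[ 0.4494 -0.047   0.1035] [-0.87  0.43 -0.91] [ 0.02  0.03 -0.  ]
[ 0.4492 -0.0471  0.1023] [0.01 0.18 0.57] [-0.06  0.08  0.04]
```

```bash
python3 -m handwheel '[-1,0,0,0.001,0, -1,0,0,0,0]' >/dev/null; python3 st.py
python3 -m handwheel '[-1,0,0,0.001,0, -1,0,0,0,0]' >/dev/null; python3 st.py
```

```text
[ 0.4491 -0.0471  0.1012] [-0.86  0.51 -0.49] [ 0.03 -0.02  0.02]
[ 0.4491 -0.0471  0.1001] [-0.36 -1.32  0.41] [-0.02 -0.01 -0.04]
```

```bash
python3 -m handwheel '[-1,0,0,0.001,0, -1,0,0,0,0]' >/dev/null; python3 st.py
python3 -m handwheel '[-1,0,0,0.001,0, -1,0,0,0,0]' >/dev/null; python3 st.py
python3 -m handwheel '[-1,0,0,0.001,0, -1,0,0,0,0]' >/dev/null; python3 st.py
```

```text
[ 0.4491 -0.0471  0.0991] [-0.38  0.61  0.11] [ 0.01 -0.04 -0.03]
[ 0.4491 -0.0471  0.0981] [-0.82  0.23  0.89] [-0.05  0.01  0.02]
[ 0.4493 -0.0471  0.0973] [-0.53  0.25  1.34] [ 0.01  0.01 -0.06]
```

```bash
python3 -m handwheel '[-1,0,0,0.001,0, -1,0,0,0,0]' >/dev/null; python3 st.py
python3 -m handwheel '[-1,0,0,0.001,0, -1,0,0,0,0]' >/dev/null; python3 st.py
```

```text
[ 0.4494 -0.0471  0.097 ] [-1.94  0.46  7.41] [0.06 0.25 0.01]
[ 0.4494 -0.047   0.0967] [-4.12  0.91 12.96] [ 0.17  0.53 -0.02]
```

Three lids are hard and level, so the fourth should be the loose one.

```bash
python3 -m handwheel '[-1,0,0,-0.035,0, -1,-0.0194,-0.0316,0,0, -1,-0.0194,-0.0316,0,0, -1,-0.0194,-0.0316,0,0, -1,-0.0194,-0.0316,0,0, -1,-0.0194,-0.0316,0,0, -1,0,0,0,0, -1,0,0,0,0]' >/dev/null
python3 see.py w5
```

```text
10.9 [ 0.5466 -0.2065  0.1295] [179.9739  -0.0338 179.867 ] [-1.171   0.8648 -0.5628]
0.8 [412.   0. 510. 125.] [ 0.4524 -0.0894  0.098 ]
0.66 [140. 163. 262. 277.] [ 0.5467 -0.2393  0.098 ]
```

View pics/w5.png

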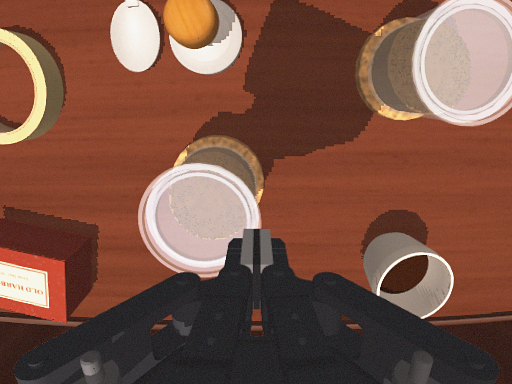

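```bash
python3 -m handwheel '[-1,0,-0.003,0.011,0, -1,0,0,0.012,0, -1,0,0,0,0, -1,0,0,0,0]' >/dev/null; python3 st.py
python3 -m handwheel '[-1,0,0,0.001,0, -1,0,0,0,0]' >/dev/null; python3 st.py
python3 -m handwheel '[-1,0,0,0.001,0, -1,0,0,0,0]' >/dev/null; python3 st.py
python3 -m handwheel '[-1,0,0,0.001,0, -1,0,0,0,0]' >/dev/null; python3 st.py
```

```text
[ 0.5452 -0.207   0.1065] [-0.33  0.58 -0.16] [ 0.   -0.01 -0.04]
[ 0.5464 -0.2078  0.1067] [-0.34  0.55  0.24] [0.02 0.01 0.  ]
[ 0.5463 -0.208   0.1055] [-1.1   0.09  0.19] [-0.06 -0.02  0.02]
[ 0.5462 -0.2081  0.1043] [-0.38  0.02  0.03] [ 0.04  0.   -0.01]
```

```bash
python3 -m handwheel '[-1,0,0,0.001,0, -1,0,0,0,0]' >/dev/null; python3 st.py
python3 -m handwheel '[-1,0,0,0.001,0, -1,0,0,0,0]' >/dev/null; python3 st.py
python3 -m handwheel '[-1,0,0,0.001,0, -1,0,0,0,0]' >/dev/null; python3 st.py
```

```text
[ 0.5462 -0.2081  0.1032] [-0.26 -0.87  0.  ] [ 0.04 -0.05  0.02]
[ 0.5461 -0.208   0.1021] [0.01 0.82 0.74] [ 0.03  0.01 -0.03]
[ 0.5461 -0.208   0.1011] [0.49 0.53 0.54] [ 0.09  0.02 -0.06]
```

```bash
python3 -m handwheel '[-1,0,0,0.001,0, -1,0,0,0,0]' >/dev/null; python3 st.py
python3 -m handwheel '[-1,0,0,0.001,0, -1,0,0,0,0]' >/dev/null; python3 st.py
python3 -m handwheel '[-1,0,0,0.001,0, -1,0,0,0,0]' >/dev/null; python3 st.py
```

```text
[ 0.5462 -0.2079  0.1004] [-0.8   1.43  2.44] [0.19 0.06 0.06]
[ 0.5463 -0.208   0.1001] [-1.71  2.78  6.12] [ 0.23  0.29 -0.05]
[ 0.5463 -0.208   0.0998] [-2.91  2.23  9.76] [ 0.38  0.56 -0.06]
```

```bash
python3 see.py w6
python3 - <<'E'
from h import *
c=r.capture("scene"); a=cv2.imread("pics/scene0.png"); i=c["img"]
z=lambda m:cv2.resize(m[215:315,295:375],None,fx=4.5,fy=4.5,interpolation=3)
cv2.imwrite("pics/v6.png",np.hstack([z(a),z(i)]))
p=lambda n:cv2.resize(cv2.imread(n)[150:300,120:280],(400,375))
cv2.imwrite("pics/v7.png",np.hstack([p("pics/w5.png"),p("pics/w6.png")]))
E
```

```text
12.8333 [ 0.5463 -0.208   0.0998] [-179.996     0.0467 -179.9992] [-2.9103  2.2319  9.7589]
0.72 [444.   0. 512. 134.] [ 0.457  -0.1022  0.098 ]
0.56 [118. 180. 267. 290.] [ 0.5423 -0.2399  0.098 ]
```

View pics/v6.png

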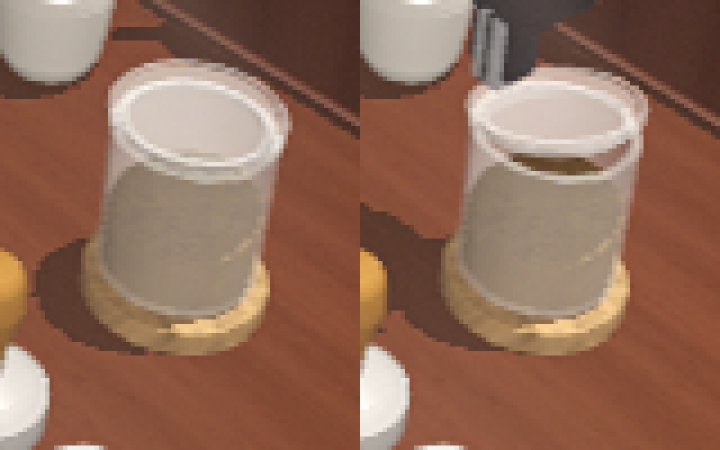

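View pics/v7.png

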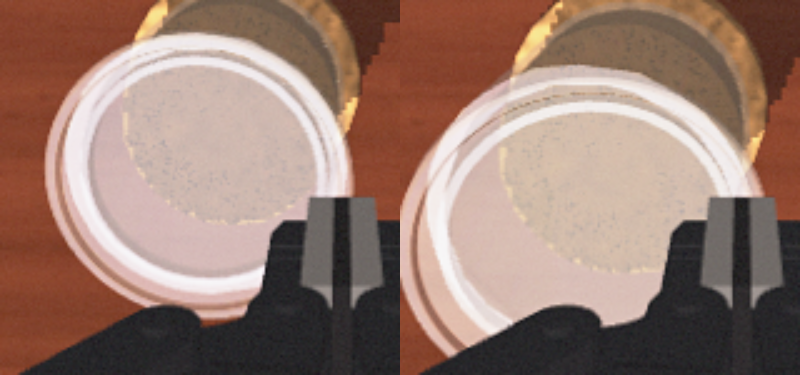

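The lid is tipped: in the scene view its near edge stands above the rim (crop around (560,140)), and the side under the finger is down. I'll lift off, centre and press.

```bash
python3 -m handwheel '[-1,0,0,-0.005,0, -1,0,0,-0.012,0, -1,0,0,0,0, -1,0,-0.015,0,0, -1,0,-0.015,0,0, -1,0,0,0,0, -1,0,0,0,0]' >/dev/null; python3 st.py
python3 -m handwheel '[-1,0,0,0.005,0, -1,0,0,0.002,0, -1,0,0,0,0, -1,0,0,0,0]' >/dev/null; python3 st.py
python3 -m handwheel '[-1,0,0,0.002,0, -1,0,0,0.001,0, -1,0,0,0,0]' >/dev/null; python3 st.py
python3 -m handwheel '[-1,0,0,0.001,0, -1,0,0,0.001,0, -1,0,0,0,0]' >/dev/null; python3 st.py
```

```text
[ 0.5459 -0.2395  0.1145] [0.03 0.16 0.23] [ 0.01 -0.08 -0.04]
[ 0.546  -0.2377  0.1078] [-0.15 -0.48 -0.09] [ 0.03 -0.01  0.01]
[ 0.5462 -0.2378  0.1051] [-0.33  1.22  0.03] [-0.02  0.02 -0.03]
[ 0.5464 -0.2381  0.1037] [0.08 0.83 2.72] [ 0.1   0.11 -0.  ]
```

```bash
python3 -m handwheel '[-1,0,0,0.001,0, -1,0,0,0.001,0, -1,0,0,0,0]' >/dev/null; python3 st.py
python3 -m handwheel '[-1,0,0,0.001,0, -1,0,0,0.001,0, -1,0,0,0,0]' >/dev/null; python3 st.py
python3 -m handwheel '[-1,0,0,0.001,0, -1,0,0,0,0, -1,0,0,0,0]' >/dev/null; python3 st.py
python3 -m handwheel '[-1,0,0,0.001,0, -1,0,0,0,0, -1,0,0,0,0]' >/dev/null; python3 st.py
```

```text
[ 0.5464 -0.2381  0.1023] [-2.28  1.64  6.51] [0.22 0.31 0.05]
[ 0.5465 -0.2381  0.1004] [-2.04  0.54  7.02] [ 0.18  0.3  -0.01]
[ 0.5465 -0.2381  0.0998] [-1.69  1.3   8.63] [0.23 0.35 0.04]
[ 0.5465 -0.2381  0.0997] [-3.47  2.16 13.51] [ 0.3   0.61 -0.04]
```

```bash
python3 -m handwheel '[-1,0,0,0.001,0, -1,0,0,0.001,0, -1,0,0,0,0, -1,0,0,0,0]' >/dev/null; python3 st.py
python3 -m handwheel '[-1,0,0,0.001,0, -1,0,0,0,0, -1,0,0,0,0]' >/dev/null; python3 st.py
python3 -m handwheel '[-1,0,0,-0.005,0, -1,0,0,-0.005,0, -1,0,0,-0.03,0, -1,0,0,-0.03,0, -1,0,0,-0.03,0, -1,0,0,0,0, -1,0,0,0,0]' >/dev/null; python3 st.py
python3 see.py w8
python3 - <<'E'
from h import *
c=r.capture("scene"); a=cv2.imread("pics/scene0.png"); i=c["img"]
z=lambda m:cv2.resize(m[160:320,150:375],(400,284),interpolation=3)
y=lambda m:cv2.resize(m[215:275,305:375],(350,300),interpolation=3)
w=cv2.resize(cv2.imread("pics/w8.png"),(400,284))
cv2.imwrite("pics/v8.png",np.vstack([np.hstack([y(a),y(i)]),np.hstack([z(i),w])[:,:700]]))
E
```

```text
[ 0.5466 -0.2382  0.0995] [-6.3   2.72 23.27] [0.58 1.1  0.01]
[ 0.5466 -0.2382  0.0994] [-8.09  4.01 27.45] [0.66 1.41 0.03]
[ 0.5472 -0.2385  0.1958] [ 0.34 -0.3  -1.33] [ 0.   -0.01 -0.03]
16.5667 [ 0.5472 -0.2385  0.1958] [-179.9129    0.201  -179.9944] [ 0.3391 -0.3031 -1.3279]
0.66 [210. 142. 300. 228.] [ 0.5446 -0.2381  0.098 ]
0.65 [410.  18. 503. 116.] [ 0.4487 -0.0816  0.098 ]
```

View pics/v8.png

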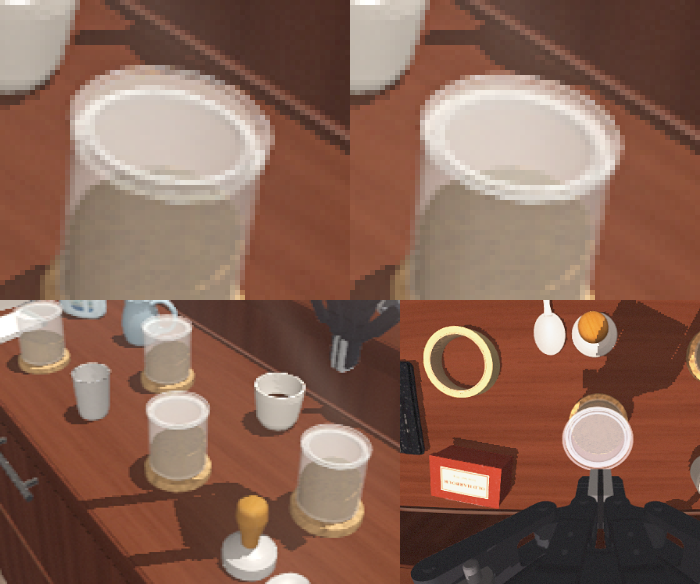

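The lid has sunk: its top edge in the scene view dropped from row 68 to row 76 of the crop. It sits level, and the bystanders are where they were. Handing in.

```bash
python3 -c "
from station import r
print(r.sign_off())"
```

```text
the job is handed in; nothing more can be done
None
```

The loose lid was the one at about (0.546, −0.238): it tipped under light edge pressing, then sank about 4 mm and stopped hard when pressed on its middle (up to 27 N); the other three were firm and look unmoved, and the job is handed in at about 16.6 s, though sign-off returned no verdict.

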